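# Roll check of a shaft on the roll stand

## Robot

A 7-joint arm with a two-finger parallel gripper is mounted at the origin on the work surface. World frame = base frame: x ahead of the robot, y to its left, z up, the work surface at z = 0. Lengths are in m, angles in degrees, forces in N, time in s.
With the tool pointing down it reaches from about 0.425 to 0.875 m from the base axis. Payload 4.7 kg.
Tool frame: the origin (TCP) lies between the finger pads, 19 mm behind the fingertips; this is the grasp point; z points along the fingers, y is the line along which they close (so a half turn about z gives the same grasp; the last joint's range is limited). The gripper opens to 87 mm and grips with 3 to 60 N. Pads are 19 mm wide; open, the fingers measure 117 mm over their backs; the gripper's body (75 mm by 190 mm) begins 51 mm behind the grasp point.
Start: joints at [-70.411, 18.392, -4.016, 83.108, 1.295, 78.541, -3.26], TCP at [0.209, 0.615, 0.241] pointing down, gripper open.
Joint ranges: [-163.93, 163.93], [-17.29, 119.83], [-79.2, 71.16], [3.27, 140.29], [-89.18, 269.18], [5.43, 117.66], [-154.24, 154.24]. Speed limits (degrees/s): [147.25, 147.25, 180, 180, 180, 180, 180].

## Interface

Orientations are given as [roll, pitch, yaw] about the fixed x, y, z axes, in that order (R = Rz(yaw) Ry(pitch) Rx(roll)).
In Python, from cell import get_obs, cams, ticket, finder gives the robot as it stands.
- The arm moves only by the shell command python3 -m creep 'ROWS' [FORCE]. ROWS is text: rows parted by semicolons, each of 5 numbers parted by spaces: the shift along the world's x, y, z in m, then the turn about the world's z in degrees, then the finger opening in m, from 0 to 0.087. A call has 1 to 8 rows; each row shifts and turns the commanded pose from where the row before left it; what a row does not reach is not made up. A row lasts 1/8 s, in which the tool goes at most 62.5 mm and 10.7 degrees, less where a joint would pass 70% of its speed; a pose out of reach is approached as far as the arm can. A call with a gripper value outside its range is refused whole. The fingers move at their own pace and stop on an object; FORCE is the grip in N (left out, the last holds). Time passes only in rows, so rows that do not move let the fingers close. It gives the time, the measured TCP pose, the force, the opening and the grip force at its end, in the units of the state.
- get_obs(): the state, without advancing time (a new reading comes with each control period).
- cams.read_camera(name): name is "scene" or "top"; returns the picture (420x560x3 uint8, red, green, blue); there is no depth.
- cams.calibration(name): a dict with "fx", "fy", "cx", "cy" (pixels), "extrinsics" (4x4, takes a point from world to camera coordinates). Camera axes: x right, y down, z forward; pixel columns grow to the right and rows downward; lengths in m; the calibration is good to about 2 mm. A picture is of the moment at which its call begins. calibration takes no time and is no camera call.
- ticket.sign_off(): hands the job in; it is judged then, once.
Trained networks look in the newest picture that a camera, given by its name, has taken for a name from the list of things; names that differ only in an ending like _2 or _b are one class to them, and where a whole thing is asked for, a point or a joint stands for the part that bears it (a point fixed in the world has none). Each returns a list of dicts, best first, with "p" (0 to 1); they miss things now and then, are a little off and sometimes report something else, mostly with a low value. They report only what shows in the picture. A call takes as long as a camera call.
- finder.masks_of(name, camera): "mask" (420x560 bool, what is visible of it) and "xy" ([column, row] in pixels, amid what is visible of it).
- finder.tip_of(name, camera): "xy" ([column, row] in pixels: a listed point, or the origin of a listed thing).
The state is a dict: "time_s": time; "qpos": joint angles; "joint_velocities": joint speeds; "effort": joint torques, N m; "tool_pos": TCP position; "tool_rot": TCP orientation; "force": force on the tool from outside, world axes, zero at the start; "wrist_torque": the same for the moment, N m; "grip_width": finger opening in m; "grasp_force": force on a finger pad.
Only numpy, scipy, OpenCV 4.12 (cv2) and the standard library are available. Lean on these libraries where they do the work, as an engineer would, in place of code of your own. Each camera call takes 0.05 s, during which the arm holds its last target. There are 200 camera calls.

## Task

Check that the steel shaft runs freely on the roll stand: push it so that it rolls along the rails at some 8 to 9 cm a second, then for at least five seconds go along with it while it rolls on by itself, ready to catch it: your open fingers on either side of its middle, the tool point within 15 mm of that middle, not touching it. Then close your fingers on the middle and stop the shaft before it runs into an end stop, and finish while still holding it there at rest; leave the gauge, the tin, the screwdriver and the socket alone.

Things in the scene. Friction and masses are not known exactly. Their poses are not given: they have to be found in the camera images.
- shaft: bare hollow steel shaft, 274 mm long, about 0.9 kg (may differ by a third), lying across the two rails: slim middle tube 30 mm in diameter, 104 mm long, then at each side a bearing seat of 40 mm diameter that rolls on a rail (126 mm of travel a turn). Origin on its axis at mid-length, always 115 mm above the bench; x along the shaft; y and z turn as it rolls. Starts at rest near the stand's -y end
- shaft_mid (a point): the same point as the shaft's origin, where it is to be pushed and caught. The shaft rolls without slip along the stand's y axis only, very easily: left alone it loses 5 to 12 mm/s of speed each second (heavier ones less), so that from 80 to 90 mm/s it rolls on by itself for 6 s and more, over 0.3 to 0.4 m. It stays put when still
- ways: roll stand fixed to the bench: two level steel rails along its y, 700 mm long, at x = -85 and +85 mm, tops 95 mm above the bench. A keeper rod over each shaft end (x = -127 and +127 mm, top 142 mm high) stops it from being lifted. Between the rails only a tie bar across the middle, 58 mm high, and the feet at the ends, 42 mm high. Origin on the bench under the middle; y along the rails, z up
- stop_far (a point): point midway between the two end stops at the stand's +y end, 115 mm above the bench, where the shaft's axis would be when it touches them: 310 mm from the middle of the stand. The stops are steel blocks 20 mm wide on each rail, up to 126 mm above the bench
- stop_near (a point): the same at the stand's -y end, near which the shaft starts
- gauge: dial gauge on a black magnetic foot, foot 50 x 60 x 55 mm with an upright rod of 205 mm total height and a round dial on a side arm; origin under the centre of the foot; not part of the job
- tin: steel tin of grease, 84 mm diameter, 100 mm high, origin under its centre; not part of the job
- driver: screwdriver with a black handle, 170 mm long, lying on the bench, its x axis from handle to blade, origin under its middle; not part of the job
- socket: deep steel socket, 34 mm diameter, 60 mm high, standing upright, origin under its centre; not part of the job

How it is judged:
By the outcome, as a careful person would: the job done as asked, in the order asked, and still so for the second after the job is handed in, while the arm keeps its last pose, push and grip.
It also fails if it takes over 42 s, if anything falls off the work surface, if the arm or the gripper's body presses on something with over 40 N, if the wrist force passes 120 N, or if a joint passes its speed limit or range.

## Working session

There is one attempt and no reset: what is moved stays moved. The work goes in short steps, Python scripts to look and compute and a shell command to move; the robot and the scene stay as the last step left them, time stands still between calls to the robot, and variables do not carry over. Pictures are saved under pics/ and viewed, at most 10 in all, crops included, and the job is handed in when it is done.

```bash
ls; mkdir -p pics; cat > h.py <<'E'
import numpy as np,cv2
from cell import get_obs,cams,ticket,finder
def ray(n,uv):
    c=cams.calibration(n);E=np.array(c["extrinsics"]);R,t=E[:3,:3],E[:3,3]
    d=R.T@np.array([(uv[0]-c["cx"])/c["fx"],(uv[1]-c["cy"])/c["fy"],1]);return -R.T@t,d/np.linalg.norm(d)
def atz(n,uv,z):
    o,d=ray(n,uv);return o+d*(z-o[2])/d[2]
def tri(a,b):
    (o,d),(p,e)=a,b
    s=np.linalg.lstsq(np.c_[d,-e],p-o,rcond=None)[0]
    A,B=o+s[0]*d,p+s[1]*e;return (A+B)/2,np.linalg.norm(A-B)
def snap(n,save=None):
    im=cams.read_camera(n)
    if save: cv2.imwrite(f"pics/{save}.png",im[:,:,::-1])
    return im
E
python3 - <<'E'
from h import *
np.set_printoptions(precision=4,suppress=True)
im=[snap(n) for n in("scene","top")]
cv2.imwrite("pics/a.png",cv2.resize(np.hstack(im),None,fx=.71,fy=.71)[:,:,::-1])
cv2.imwrite("pics/s.png",im[0][:,:,::-1]);cv2.imwrite("pics/t.png",im[1][:,:,::-1])
for n in("scene","top"):
    print(n,ray(n,(280,210)))
for k in("shaft_mid","stop_far","stop_near","ways","gauge","tin","driver","socket"):
    r={}
    for n in("scene","top"):
        l=finder.tip_of(k,n)
        if l: r[n]=l[0]["xy"];print(k,n,[(np.round(x["xy"],1),round(x["p"],2)) for x in l[:2]])
    if len(r)==2: print("   ",tri(ray("scene",r["scene"]),ray("top",r["top"])))
o=get_obs();print(o["time_s"],o["tool_pos"],o["tool_rot"],o["force"])
E
```

```text
pics
scene (array([ 1.0273, -0.4523,  0.8513]), array([-0.4501,  0.4823, -0.7515]))
top (array([0.5021, 0.0015, 1.4147]), array([ 0.0845,  0.0114, -0.9964]))
shaft_mid scene [(array([160. , 252.5]), 0.8)]
shaft_mid top [(array([393.8, 267.2]), 0.64)]
    (array([ 0.4756, -0.2577,  0.1155]), np.float64(0.00993873722548662))
stop_far scene [(array([316.3, 129.6]), 0.56)]
stop_far top [(array([154.9, 271.8]), 0.89)]
    (array([0.4639, 0.3088, 0.1378]), np.float64(0.0015806603955103044))
stop_near scene [(array([144. , 263.9]), 0.73)]
stop_near top [(array([415. , 269.4]), 0.83)]
    (array([ 0.4729, -0.3039,  0.1162]), np.float64(0.002184693882678212))
ways scene [(array([242. , 218.2]), 0.69), (array([160.5, 252.3]), 0.45)]
ways top [(array([286.1, 269. ]), 0.71)]
    (array([ 0.4666, -0.0025,  0.0071]), np.float64(0.008648849859790135))
gauge scene [(array([275.2, 331. ]), 0.83)]
gauge top [(array([358.5, 156.8]), 0.82)]
    (array([ 0.7617, -0.1858,  0.0079]), np.float64(0.0003839808622727456))
tin scene [(array([375.1, 226.8]), 0.62)]
tin top [(array([201.4, 160.6]), 0.64)]
    (array([ 0.7531,  0.2269, -0.0007]), np.float64(0.0037571878015453617))
driver scene [(array([343.9, 261.9]), 0.57)]
driver top [(array([257.2, 156. ]), 0.78), (array([202.5, 159.6]), 0.31)]
    (array([ 0.7625,  0.0771, -0.0005]), np.float64(0.004678673916031201))
socket scene [(array([305.7, 293.2]), 0.82), (array([346.6, 262.9]), 0.2)]
socket top [(array([312.4, 161.6]), 0.49)]
    (array([ 0.7493, -0.0656,  0.0068]), np.float64(0.001577105913592705))
0.9 [0.2093 0.6154 0.2413] [179.9929   0.0028 161.2224] [-0.5096 -0.215   1.0738]
```

View pics/t.png

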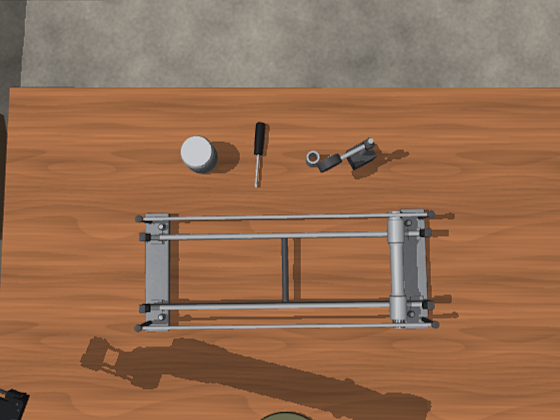

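View pics/s.png

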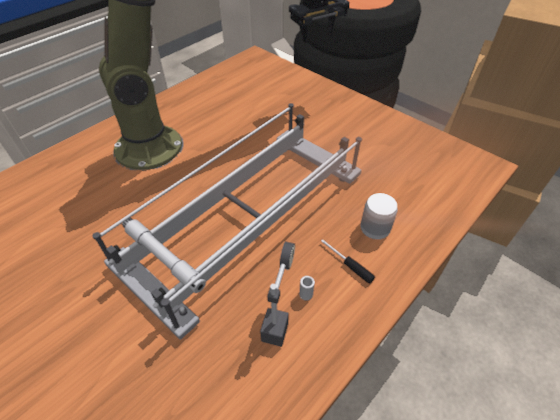

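The top view shows the shaft at about columns 390–405, rows 212–325. The rails run along the columns with a tilt of under 1°, the far stops are near column 155 and the near stops near column 415. The gauge, socket, driver and tin sit at rows 120–190, clear of the stand. Next I refine the yaw and the shaft centre.

```bash
python3 - <<'E'
from h import *
np.set_printoptions(precision=4,suppress=True)
for k in("shaft_mid","stop_far","stop_near"):
    for n in("top","scene"):
        print(k,n,atz(n,finder.tip_of(k,n)[0]["xy"],.115))
r={}
for n in("top","scene"):
    m=finder.masks_of("shaft",n)[0];rc=cv2.minAreaRect(np.argwhere(m["mask"])[:,::-1].astype(np.float32))
    print(n,m["p"],rc,atz(n,rc[0],.115));r[n]=rc[0]
    b=cv2.boxPoints(rc);e=sorted([(np.linalg.norm(b[i]-b[i-1]),(b[i]+b[i-1])/2) for i in range(4)],key=lambda t:t[0])[:2]
    print([atz(n,q[1],.115) for q in e])
print(tri(ray("top",r["top"]),ray("scene",r["scene"])))
# keeper rod ends by eye (top)
for a,b in(((139,218.5),(432,214.5)),((139,328),(436,324))):
    A,B=atz("top",a,.138),atz("top",b,.138);print(A,B,np.degrees(np.arctan2(-(A-B)[0],(A-B)[1])))
E
```

```text
shaft_mid top [ 0.4782 -0.2535  0.115 ]
shaft_mid scene [ 0.472  -0.2615  0.115 ]
stop_far top [0.4626 0.3137 0.115 ]
stop_far scene [0.4464 0.3338 0.115 ]
stop_near top [ 0.4734 -0.3032  0.115 ]
stop_near scene [ 0.4713 -0.3046  0.115 ]
top 0.94 ((396.7806396484375, 269.0542907714844), (116.16314697265625, 17.46497917175293), 88.19125366210938) [ 0.4739 -0.2605  0.115 ]
[array([ 0.6115, -0.2576,  0.115 ]), array([ 0.3387, -0.2633,  0.115 ])]
scene 0.6 ((164.49171447753906, 253.84255981445312), (102.94624328613281, 17.839061737060547), 41.987213134765625) [ 0.4827 -0.2568  0.115 ]
[array([ 0.3289, -0.2589,  0.115 ]), array([ 0.6162, -0.255 ,  0.115 ])]
(array([ 0.4759, -0.2583,  0.1093]), np.float64(0.007744273910901004))
[0.5882 0.3492 0.138 ] [ 0.6019 -0.339   0.138 ] 1.1332499935013929
[0.3331 0.3421 0.138 ] [ 0.3495 -0.3442  0.138 ] 1.374115174724709
```

```bash
python3 -m creep '0.03 -0.0625 0 5 0.087;0.03 -0.0625 0 5 0.087;0.03 -0.0625 0 5 0.087;0.03 -0.0625 0 4.5 0.087;0.03 -0.0625 0 0 0.087;0.03 -0.0625 0 0 0.087;0.03 -0.0625 0 0 0.087;0 0 0 0 0.087' 20
```

```text
time_s: 2.3
tool_pos: [0.401, 0.2161, 0.2418]
tool_rot: [180.0, 0.1, -179.8]
force: [0.3, 0.9, 0.6]
grip_width: 0.087
grasp_force: 0.0
```

```bash
python3 -m creep '0.01 -0.06 0 0.9 0.087;0.01 -0.06 0 0 0.087;0.01 -0.06 0 0 0.087;0.01 -0.06 0 0 0.087;0.01 -0.06 0 0 0.087;0.01 -0.06 0 0 0.087;0.01 -0.06 0 0 0.087;0.002 -0.055 0 0 0.087'; python3 -m creep '0 0 0 0 0.087;0 0 0 0 0.087'; python3 - <<'E'
from h import *
snap("scene","b"); snap("top","bt")
a=cv2.imread("pics/b.png")[150:400,0:350];b=cv2.imread("pics/bt.png")[170:420,300:500]
cv2.imwrite("pics/b2.png",np.hstack([a,b]))
for n in("scene","top"):
    for k in ("shaft_mid",): print(n,[(x["xy"],x["p"],atz(n,x["xy"],.115)) for x in finder.tip_of(k,n)[:1]])
m=finder.masks_of("shaft","top")[0];rc=cv2.minAreaRect(np.argwhere(m["mask"])[:,::-1].astype(np.float32));print(m["p"],rc,atz("top",rc[0],.115))
E
```

```text
time_s: 3.3
tool_pos: [0.4718, -0.2548, 0.2417]
tool_rot: [-180.0, 0.1, -178.3]
force: [0.7, -0.1, -0.5]
grip_width: 0.087
grasp_force: 0.0
time_s: 3.55
tool_pos: [0.4712, -0.2525, 0.241]
tool_rot: [179.9, -0.0, -178.3]
force: [0.2, 0.1, 0.3]
grip_width: 0.0874
grasp_force: 0.0
scene [([162.4, 256.4], 0.59, array([ 0.48498871, -0.26428618,  0.115     ]))]
top [([394.5, 269.6], 0.65, array([ 0.47257841, -0.25508479,  0.115     ]))]
0.92 ((396.02264404296875, 266.51458740234375), (111.01749420166016, 17.102575302124023), 89.14490509033203) [ 0.47986174 -0.25873893  0.115     ]
```

View pics/b2.png

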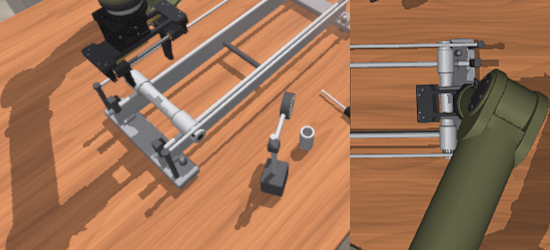

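The gripper hovers over the shaft middle, with the shaft visible on both sides in the right-hand panel. Now I descend to straddle it.

```bash
python3 -m creep '0.001 -0.005 -0.035 -0.6 0.087;0.001 0 -0.035 0 0.087;0 0 -0.035 0 0.087;0 0 -0.018 0 0.087;0 0 0 0 0.087;0 0 0 0 0.087'; python3 - <<'E'
from h import *
snap("scene","c"); snap("top","ct")
a=cv2.imread("pics/c.png")[170:350,60:260];b=cv2.imread("pics/ct.png")[190:370,330:480]
cv2.imwrite("pics/c2.png",cv2.resize(np.hstack([a,b]),None,fx=2.2,fy=2.2))
for k in ("scene","top"):
  m=finder.masks_of("shaft",k)[0];rc=cv2.minAreaRect(np.argwhere(m["mask"])[:,::-1].astype(np.float32));print(m["p"],rc,atz(k,rc[0],.115))
E
```

```text
time_s: 4.55
tool_pos: [0.4736, -0.2594, 0.1196]
tool_rot: [-180.0, 0.1, -179.0]
force: [0.5, -0.0, -0.1]
grip_width: 0.087
grasp_force: 0.0
0.84 ((176.00001525878906, 264.5000305175781), (70.00357055664062, 17.67766761779785), 45.0) [ 0.52544664 -0.25671199  0.115     ]
0.84 ((396.6510925292969, 256.89251708984375), (93.67979431152344, 16.945539474487305), 87.67847442626953) [ 0.50253613 -0.26045378  0.115     ]
```

View pics/c2.png

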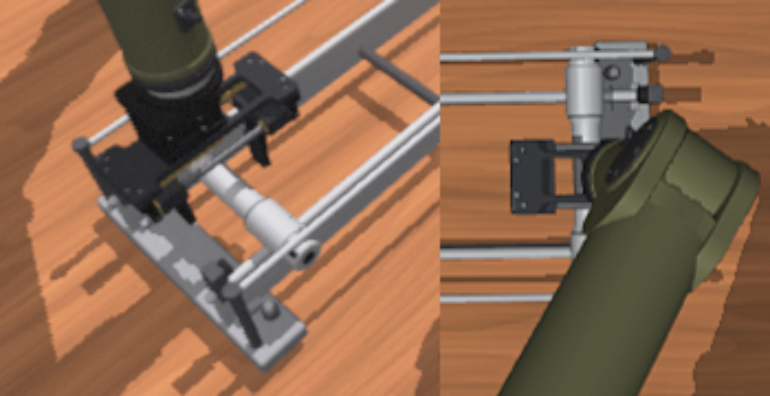

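The fingers now straddle the middle tube at mid-length. I close the gap gently, then ramp the push.

```bash
cat >> h.py <<'E'
def shaft_y():
    snap("top");t=get_obs()["time_s"]-.05
    m=finder.masks_of("shaft","top")[0];rc=m["mask"]
    v,u=np.nonzero(rc[:240]);w=[atz("top",(u[v==r].mean(),r),.115) for r in np.unique(v)[2:-1] if (v==r).sum()>8]
    w=np.array(w);y=np.median(w[:,1]-np.tan(np.radians(1.1))*(w[:,0]-.47))
    o=get_obs();print("t",round(t,3),"shaft y",round(y,4),"p",m["p"],len(w),"now",round(o["time_s"],3),np.round(o["tool_pos"],4),np.round(o["force"],1))
E
python3 -c 'from h import *;shaft_y()'
python3 -m creep '0 0.006 0 0 0.087;-0.0002 0.006 0 0 0.087;0 0.006 0 0 0.087;-0.0002 0.003 0 0 0.087'
python3 -c 'from h import *;shaft_y()'
```

```text
t 4.75 shaft y -0.2594 p 0.75 24 now 4.85 [ 0.473  -0.2591  0.1189] [ 1.  -0.4 -0. ]
time_s: 5.35
tool_pos: [0.4723, -0.2373, 0.1183]
tool_rot: [180.0, 0.0, -178.9]
force: [-0.2, -0.4, 0.5]
grip_width: 0.0872
grasp_force: 0.0
t 5.35 shaft y -0.26 p 0.72 21 now 5.45 [ 0.4723 -0.2374  0.1183] [0.4 0.1 0.7]
```

```bash
python3 -m creep '0 0.002 0 0 0.087;0 0.002 0 0 0.087;0 0.002 0 0 0.087;-0.0001 0.003 0 0 0.087;-0.0001 0.0045 0 0 0.087;-0.0001 0.006 0 0 0.087;-0.0001 0.0075 0 0 0.087;-0.0002 0.009 0 0 0.087'; python3 -m creep '-0.0002 0.01 0 0 0.087;-0.0002 0.0105 0 0 0.087;-0.0002 0.0105 0 0 0.087;-0.0001 0.006 0 0 0.087;-0.0001 0.004 0 0 0.087;-0.0001 0.004 0 0 0.087;-0.0001 0.004 0 0 0.087;-0.0002 0.01 0 0 0.087'
python3 -c 'from h import *;shaft_y()'
```

```text
time_s: 6.45
tool_pos: [0.4716, -0.2014, 0.1183]
tool_rot: [180.0, 0.0, -179.0]
force: [1.0, -0.4, -0.6]
grip_width: 0.0874
grasp_force: 0.0
time_s: 7.45
tool_pos: [0.4703, -0.1432, 0.1183]
tool_rot: [-180.0, 0.0, -179.1]
force: [0.8, 0.1, 0.2]
grip_width: 0.0871
grasp_force: 0.0
t 7.45 shaft y -0.1487 p 0.64 23 now 7.55 [ 0.4705 -0.1416  0.1182] [-0.3  0.8 -0.1]
```

```bash
python3 -m creep '-0.0002 0.0105 0 0 0.087;-0.0002 0.0105 0 0 0.087;-0.0002 0.0105 0 0 0.087;-0.0002 0.0105 0 0 0.087'
python3 -c 'from h import *;shaft_y()'
```

```text
time_s: 8.05
tool_pos: [0.4696, -0.1001, 0.1183]
tool_rot: [180.0, 0.0, -179.0]
force: [-0.1, -0.2, 0.1]
grip_width: 0.087
grasp_force: 0.0Traceback (most recent call last):
  File "<string>", line 1, in <module>
    from h import *;shaft_y()
                    ~~~~~~~^^
  File "h.py", line 18, in shaft_y
    m=finder.masks_of("shaft","top")[0];rc=m["mask"]
      ~~~~~~~~~~~~~~~~~~~~~~~~~~~~~~^^^
IndexError: list index out of range
```

```bash
python3 -m creep '-0.0002 0.0115 0 0 0.087;-0.0002 0.0115 0 0 0.087;-0.0002 0.0115 0 0 0.087'
python3 -c '
from h import *
try: shaft_y()
except IndexError: shaft_y()'
```

```text
time_s: 8.52
tool_pos: [0.469, -0.0656, 0.1183]
tool_rot: [180.0, 0.0, -179.0]
force: [0.6, -0.4, -0.1]
grip_width: 0.0867
grasp_force: 0.0
t 8.525 shaft y -0.0657 p 0.97 20 now 8.625 [ 0.4691 -0.0647  0.1182] [-0.2  0.5 -0.3]
```

```bash
python3 -m creep '-0.0002 0.0115 0 0 0.087;-0.0002 0.0115 0 0 0.087;-0.0002 0.0105 0 0 0.087;-0.0002 0.0095 0 0 0.087;-0.0002 0.009 0 0 0.087'
python3 -c '
from h import *
try: shaft_y()
except IndexError: shaft_y()'
```

```text
time_s: 9.25
tool_pos: [0.468, -0.0139, 0.1183]
tool_rot: [180.0, 0.0, -179.0]
force: [-0.1, 0.3, -0.5]
grip_width: 0.087
grasp_force: 0.0
t 9.25 shaft y -0.0167 p 0.9 22 now 9.35 [ 0.468  -0.0133  0.1183] [ 0.1 -0.7 -0.4]
```

```bash
python3 -m creep '-0.0002 0.009 0 0 0.087;-0.0002 0.0085 0 0 0.087;-0.0001 0.0085 0 0 0.087;-0.0002 0.008 0 0 0.087;-0.0001 0.0075 0 0 0.087;-0.0001 0.007 0 0 0.087'
python3 -c '
from h import *
try: shaft_y()
except IndexError: shaft_y()'
```

```text
time_s: 10.1
tool_pos: [0.4671, 0.0345, 0.1183]
tool_rot: [180.0, 0.0, -179.0]
force: [-0.4, 0.1, 0.9]
grip_width: 0.0867
grasp_force: 0.0
t 10.1 shaft y 0.0355 p 0.78 21 now 10.2 [0.4671 0.0349 0.1183] [ 0.8  0.2 -0.4]
```

```bash
python3 -m creep '-0.0002 0.009 0 0 0.087;-0.0002 0.0085 0 0 0.087;-0.0001 0.008 0 0 0.087;-0.0002 0.0075 0 0 0.087;-0.0001 0.007 0 0 0.087;-0.0001 0.0065 0 0 0.087'
python3 -c '
from h import *
try: shaft_y()
except IndexError: shaft_y()'
```

```text
time_s: 10.95
tool_pos: [0.4662, 0.0809, 0.1183]
tool_rot: [180.0, -0.0, -179.0]
force: [0.1, -0.2, -0.5]
grip_width: 0.0869
grasp_force: 0.0
t 10.95 shaft y 0.0835 p 0.85 21 now 11.05 [0.4662 0.0813 0.1183] [-0.4  1.  -0.3]
```

```bash
python3 -m creep '-0.0002 0.0085 0 0 0.087;-0.0002 0.0085 0 0 0.087;-0.0001 0.0075 0 0 0.087;-0.0002 0.007 0 0 0.087;-0.0001 0.0065 0 0 0.087;-0.0001 0.006 0 0 0.087'
python3 -c '
from h import *
try: shaft_y()
except IndexError: shaft_y()'
```

```text
time_s: 11.8
tool_pos: [0.4653, 0.1249, 0.1183]
tool_rot: [180.0, 0.0, -179.0]
force: [0.6, -0.4, -0.2]
grip_width: 0.0873
grasp_force: 0.0
t 11.8 shaft y 0.1231 p 0.94 21 now 11.9 [0.4653 0.1253 0.1183] [0.9 0.7 0.7]
```

```bash
python3 -m creep '-0.0001 0.006 0 0 0.087;-0.0001 0.006 0 0 0.087;-0.0001 0.0055 0 0 0.087;-0.0001 0.005 0 0 0.087;-0.0001 0.005 0 0 0.087;-0.0001 0.0048 0 0 0.087;-0.0001 0.0046 0 0 0.087;-0.0001 0.0044 0 0 0.087'
python3 -c '
from h import *
try: shaft_y()
except IndexError: shaft_y()'
```

```text
time_s: 12.9
tool_pos: [0.4645, 0.1661, 0.1183]
tool_rot: [180.0, 0.0, -179.0]
force: [0.2, -0.0, -0.6]
grip_width: 0.0868
grasp_force: 0.0
t 12.9 shaft y 0.1698 p 0.8 21 now 13.0 [0.4645 0.1664 0.1183] [ 0.4 -1.   0.4]
```

```bash
python3 -m creep '-0.0002 0.009 0 0 0.06;-0.0001 0.0065 0 0 0.02;-0.0001 0.0045 0 0 0.02;-0.0001 0.004 0 0 0.02;-0.0001 0.003 0 0 0.02;0 0.002 0 0 0.02;0 0.001 0 0 0.02;0 0 0 0 0.02' 25; python3 -c '
from h import *
try: shaft_y()
except IndexError: shaft_y()'
```

```text
time_s: 14.0
tool_pos: [0.4639, 0.1954, 0.1183]
tool_rot: [-180.0, -0.0, -179.0]
force: [-0.0, 0.1, 0.5]
grip_width: 0.0292
grasp_force: 25.0
t 14.0 shaft y 0.195 p 0.8 19 now 14.1 [0.4639 0.1954 0.1183] [ 0.  -0.6  1.1]
```

```bash
python3 -m creep '0 0 0 0 0.02;0 0 0 0 0.02;0 0 0 0 0.02;0 0 0 0 0.02;0 0 0 0 0.02;0 0 0 0 0.02'; python3 -c '
from h import *
snap("scene","f");shaft_y()'
```

```text
time_s: 14.85
tool_pos: [0.4639, 0.1955, 0.1182]
tool_rot: [-180.0, -0.0, -179.0]
force: [-0.3, -3.3, 1.6]
grip_width: 0.0297
grasp_force: 25.0
t 14.9 shaft y 0.195 p 0.66 20 now 15.0 [0.4639 0.1955 0.1183] [-1.  -3.1  0.7]
```

View pics/f.png

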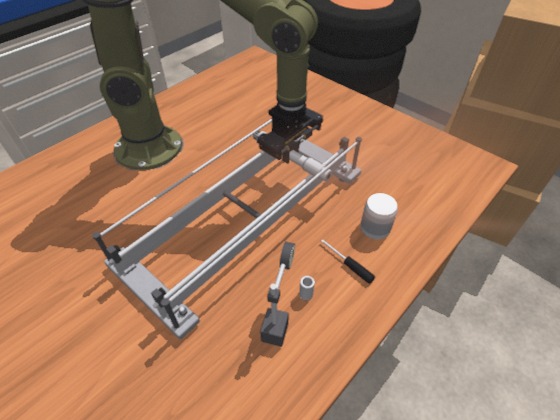

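The picture shows the gripper holding the shaft's middle around (300,150), short of the far stops. The gauge, socket, driver and tin have not moved.

```bash
python3 -c 'from cell import ticket;print(ticket.sign_off())'
```

```text
the job is handed in; nothing more can be done
None
```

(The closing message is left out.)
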